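# Transfer a row of sample jars from the transit carrier to the run rack

## Task

Snap the hold-down bar forward out of the two spring clips of the transit carrier and lay it in the two open wire rests on the carrier's front. Then move the four sample jars into the run rack, one to a place, upright and centred, without tipping any over. Keep their sequence counted from the blue ends: the jar nearest the carrier's blue end goes to the place nearest the rack's blue end, the second one next to it, and so on.

Things in the scene. Friction and masses are not known exactly. Their poses are not given: they have to be found in the camera images.
- carrier: Fixed aluminium transit carrier, blue end plate and flange at +y, grey at -y. Origin: centre of underside, on the bench; x to its back, z up. 4 bays: y = 99 (blue end), 33, -33, -99 mm, x = 0. Walls 30 mm high at x = -36, 36. End posts y = -136, 136, 119 mm high, behind the bar. Two V wire rests in front, y = -66, 66: a bar in them has its axis at x = -78, z = 54; horns 64 mm high at x = -96, -61.
- rack: Fixed grey tray (run rack), blue end plate and flange at -y, grey at +y, 40 mm high. Origin: centre of underside, on the bench; x to its back, z up. 4 places marked by dark discs: y = -102 (blue end), -34, 34, 102 mm, x = 0; floor 8 mm above the bench. Lips 16 mm high at x = -40, 40. Steel pins 6 mm thick, 40 mm high, at x = -24, 24, y = -68, 0, 68 mm, part the places.
- bar: Steel hold-down bar, 12 mm thick, 304 mm long, 0.1 kg, four black rings (19 mm) on it. Origin: middle of its axis; y along it. At the start in two sprung C clips on the carrier's posts, at the carrier's x = 0, z = 108 mm, 12 mm above the lids (rings 2.5 mm). Grip its middle, tips above the lids. Clip mouths open to the carrier's -x: a straight 20 mm pull that way, 8 to 12 N, frees it.
- red_jar: Sample jar with red lid and red band, body 52 mm in diameter, 76 mm tall. Origin: centre of its underside, z up along its axis; 0.1 to 0.2 kg. At the start it stands upright in the carrier, lid top 96 mm above the bench.
- yellow_jar: Sample jar with yellow lid and yellow band, body 52 mm in diameter, 76 mm tall. Origin: centre of its underside, z up along its axis; 0.1 to 0.2 kg. At the start it stands upright in the carrier, lid top 96 mm above the bench.
- white_jar: Small sample jar with white lid and grey band, body 44 mm in diameter, 60 mm tall. Origin: centre of its underside, z up along its axis; 0.1 to 0.2 kg. At the start it stands upright in the carrier, lid top 96 mm above the bench.
- black_jar: Large sample jar with black lid and green band, body 60 mm in diameter, 90 mm tall; it stands in its bay of the carrier without an insert, on the 6 mm floor. Origin: centre of its underside, z up along its axis; 0.1 to 0.2 kg. At the start it stands upright in the carrier, lid top 96 mm above the bench.
- red_insert: Red plastic reducing insert, fixed in the bay under the red jar; it stays there and so still shows which bay that jar came from. Square, 64 x 64 mm, 42 mm tall (top 48 mm above the bench), with a round bore 56 mm wide and 28 mm deep in which the jar stands. Origin: centre of its underside; axes as the carrier's.
- yellow_insert: Yellow plastic reducing insert, fixed in the bay under the yellow jar; it stays there and so still shows which bay that jar came from. Square, 64 x 64 mm, 42 mm tall (top 48 mm above the bench), with a round bore 56 mm wide and 28 mm deep in which the jar stands. Origin: centre of its underside; axes as the carrier's.
- white_insert: White plastic reducing insert, fixed in the bay under the white jar; it stays there and so still shows which bay that jar came from. Square, 64 x 64 mm, 42 mm tall (top 48 mm above the bench), with a round bore 48 mm wide and 12 mm deep in which the jar stands. Origin: centre of its underside; axes as the carrier's.
Mind the look-alikes: they are no part of the job. What is shaped like the yellow_jar but purple is not meant.

How it is judged (in metres and radians):
On the way, in this order (a step that is already met when the one before it is completed fails the run):
1. the bar is out of its clips and lies in the two rests on the carrier's front (x of bar in the frame of carrier between -0.092 and -0.064 m and y of bar in the frame of carrier between -0.022 and 0.022 m and z of bar in the frame of carrier between 0.048 and 0.064 m and angle between the y axis of bar and the y axis of carrier, either way round below 0.1 rad), for 0.2 s.
2. then the first jar stands in the rack (((x of red_jar in the frame of rack between -0.012 and 0.012 m and y of red_jar in the frame of rack between -0.114 and -0.09 m and z of red_jar in the frame of rack between 0.004 and 0.013 m and angle between red_jar's own z axis and vertical below 0.1 rad) or (x of red_jar in the frame of rack between -0.012 and 0.012 m and y of red_jar in the frame of rack between -0.046 and -0.022 m and z of red_jar in the frame of rack between 0.004 and 0.013 m and angle between red_jar's own z axis and vertical below 0.1 rad) or (x of red_jar in the frame of rack between -0.012 and 0.012 m and y of red_jar in the frame of rack between 0.022 and 0.046 m and z of red_jar in the frame of rack between 0.004 and 0.013 m and angle between red_jar's own z axis and vertical below 0.1 rad) or (x of red_jar in the frame of rack between -0.012 and 0.012 m and y of red_jar in the frame of rack between 0.09 and 0.114 m and z of red_jar in the frame of rack between 0.004 and 0.013 m and angle between red_jar's own z axis and vertical below 0.1 rad) or (x of yellow_jar in the frame of rack between -0.012 and 0.012 m and y of yellow_jar in the frame of rack between -0.114 and -0.09 m and z of yellow_jar in the frame of rack between 0.004 and 0.013 m and angle between yellow_jar's own z axis and vertical below 0.1 rad) or (x of yellow_jar in the frame of rack between -0.012 and 0.012 m and y of yellow_jar in the frame of rack between -0.046 and -0.022 m and z of yellow_jar in the frame of rack between 0.004 and 0.013 m and angle between yellow_jar's own z axis and vertical below 0.1 rad) or (x of yellow_jar in the frame of rack between -0.012 and 0.012 m and y of yellow_jar in the frame of rack between 0.022 and 0.046 m and z of yellow_jar in the frame of rack between 0.004 and 0.013 m and angle between yellow_jar's own z axis and vertical below 0.1 rad) or (x of yellow_jar in the frame of rack between -0.012 and 0.012 m and y of yellow_jar in the frame of rack between 0.09 and 0.114 m and z of yellow_jar in the frame of rack between 0.004 and 0.013 m and angle between yellow_jar's own z axis and vertical below 0.1 rad) or (x of white_jar in the frame of rack between -0.012 and 0.012 m and y of white_jar in the frame of rack between -0.114 and -0.09 m and z of white_jar in the frame of rack between 0.004 and 0.013 m and angle between white_jar's own z axis and vertical below 0.1 rad) or (x of white_jar in the frame of rack between -0.012 and 0.012 m and y of white_jar in the frame of rack between -0.046 and -0.022 m and z of white_jar in the frame of rack between 0.004 and 0.013 m and angle between white_jar's own z axis and vertical below 0.1 rad) or (x of white_jar in the frame of rack between -0.012 and 0.012 m and y of white_jar in the frame of rack between 0.022 and 0.046 m and z of white_jar in the frame of rack between 0.004 and 0.013 m and angle between white_jar's own z axis and vertical below 0.1 rad) or (x of white_jar in the frame of rack between -0.012 and 0.012 m and y of white_jar in the frame of rack between 0.09 and 0.114 m and z of white_jar in the frame of rack between 0.004 and 0.013 m and angle between white_jar's own z axis and vertical below 0.1 rad) or (x of black_jar in the frame of rack between -0.012 and 0.012 m and y of black_jar in the frame of rack between -0.114 and -0.09 m and z of black_jar in the frame of rack between 0.004 and 0.013 m and angle between black_jar's own z axis and vertical below 0.1 rad) or (x of black_jar in the frame of rack between -0.012 and 0.012 m and y of black_jar in the frame of rack between -0.046 and -0.022 m and z of black_jar in the frame of rack between 0.004 and 0.013 m and angle between black_jar's own z axis and vertical below 0.1 rad) or (x of black_jar in the frame of rack between -0.012 and 0.012 m and y of black_jar in the frame of rack between 0.022 and 0.046 m and z of black_jar in the frame of rack between 0.004 and 0.013 m and angle between black_jar's own z axis and vertical below 0.1 rad) or (x of black_jar in the frame of rack between -0.012 and 0.012 m and y of black_jar in the frame of rack between 0.09 and 0.114 m and z of black_jar in the frame of rack between 0.004 and 0.013 m and angle between black_jar's own z axis and vertical below 0.1 rad))), for 0.2 s.
At the end, for the whole second after the job is handed in: The bar lies in both rests (within 14 mm across, 22 mm along, 0.1 rad). Each jar stands upright (0.1 rad) on the rack's floor within 12 mm in x and y of its place's centre, in the sequence from the rack's blue end that the jars had from the carrier's blue end (the inserts show it). All at rest (all of step 1 and ((y of red_insert in the frame of carrier between 0.079 and 0.119 m and x of red_jar in the frame of rack between -0.012 and 0.012 m and y of red_jar in the frame of rack between -0.114 and -0.09 m and z of red_jar in the frame of rack between 0.004 and 0.013 m and angle between red_jar's own z axis and vertical below 0.1 rad) or (y of red_insert in the frame of carrier between 0.013 and 0.053 m and x of red_jar in the frame of rack between -0.012 and 0.012 m and y of red_jar in the frame of rack between -0.046 and -0.022 m and z of red_jar in the frame of rack between 0.004 and 0.013 m and angle between red_jar's own z axis and vertical below 0.1 rad) or (y of red_insert in the frame of carrier between -0.053 and -0.013 m and x of red_jar in the frame of rack between -0.012 and 0.012 m and y of red_jar in the frame of rack between 0.022 and 0.046 m and z of red_jar in the frame of rack between 0.004 and 0.013 m and angle between red_jar's own z axis and vertical below 0.1 rad) or (y of red_insert in the frame of carrier between -0.119 and -0.079 m and x of red_jar in the frame of rack between -0.012 and 0.012 m and y of red_jar in the frame of rack between 0.09 and 0.114 m and z of red_jar in the frame of rack between 0.004 and 0.013 m and angle between red_jar's own z axis and vertical below 0.1 rad)) and ((y of yellow_insert in the frame of carrier between 0.079 and 0.119 m and x of yellow_jar in the frame of rack between -0.012 and 0.012 m and y of yellow_jar in the frame of rack between -0.114 and -0.09 m and z of yellow_jar in the frame of rack between 0.004 and 0.013 m and angle between yellow_jar's own z axis and vertical below 0.1 rad) or (y of yellow_insert in the frame of carrier between 0.013 and 0.053 m and x of yellow_jar in the frame of rack between -0.012 and 0.012 m and y of yellow_jar in the frame of rack between -0.046 and -0.022 m and z of yellow_jar in the frame of rack between 0.004 and 0.013 m and angle between yellow_jar's own z axis and vertical below 0.1 rad) or (y of yellow_insert in the frame of carrier between -0.053 and -0.013 m and x of yellow_jar in the frame of rack between -0.012 and 0.012 m and y of yellow_jar in the frame of rack between 0.022 and 0.046 m and z of yellow_jar in the frame of rack between 0.004 and 0.013 m and angle between yellow_jar's own z axis and vertical below 0.1 rad) or (y of yellow_insert in the frame of carrier between -0.119 and -0.079 m and x of yellow_jar in the frame of rack between -0.012 and 0.012 m and y of yellow_jar in the frame of rack between 0.09 and 0.114 m and z of yellow_jar in the frame of rack between 0.004 and 0.013 m and angle between yellow_jar's own z axis and vertical below 0.1 rad)) and ((y of white_insert in the frame of carrier between 0.079 and 0.119 m and x of white_jar in the frame of rack between -0.012 and 0.012 m and y of white_jar in the frame of rack between -0.114 and -0.09 m and z of white_jar in the frame of rack between 0.004 and 0.013 m and angle between white_jar's own z axis and vertical below 0.1 rad) or (y of white_insert in the frame of carrier between 0.013 and 0.053 m and x of white_jar in the frame of rack between -0.012 and 0.012 m and y of white_jar in the frame of rack between -0.046 and -0.022 m and z of white_jar in the frame of rack between 0.004 and 0.013 m and angle between white_jar's own z axis and vertical below 0.1 rad) or (y of white_insert in the frame of carrier between -0.053 and -0.013 m and x of white_jar in the frame of rack between -0.012 and 0.012 m and y of white_jar in the frame of rack between 0.022 and 0.046 m and z of white_jar in the frame of rack between 0.004 and 0.013 m and angle between white_jar's own z axis and vertical below 0.1 rad) or (y of white_insert in the frame of carrier between -0.119 and -0.079 m and x of white_jar in the frame of rack between -0.012 and 0.012 m and y of white_jar in the frame of rack between 0.09 and 0.114 m and z of white_jar in the frame of rack between 0.004 and 0.013 m and angle between white_jar's own z axis and vertical below 0.1 rad)) and ((x of black_jar in the frame of rack between -0.012 and 0.012 m and y of black_jar in the frame of rack between -0.114 and -0.09 m and z of black_jar in the frame of rack between 0.004 and 0.013 m and angle between black_jar's own z axis and vertical below 0.1 rad) or (x of black_jar in the frame of rack between -0.012 and 0.012 m and y of black_jar in the frame of rack between -0.046 and -0.022 m and z of black_jar in the frame of rack between 0.004 and 0.013 m and angle between black_jar's own z axis and vertical below 0.1 rad) or (x of black_jar in the frame of rack between -0.012 and 0.012 m and y of black_jar in the frame of rack between 0.022 and 0.046 m and z of black_jar in the frame of rack between 0.004 and 0.013 m and angle between black_jar's own z axis and vertical below 0.1 rad) or (x of black_jar in the frame of rack between -0.012 and 0.012 m and y of black_jar in the frame of rack between 0.09 and 0.114 m and z of black_jar in the frame of rack between 0.004 and 0.013 m and angle between black_jar's own z axis and vertical below 0.1 rad)) and linear speed of each of bar, red_jar, yellow_jar, white_jar, black_jar below 0.02 m/s); the robot touches nothing.
It fails at once if a jar tips over (leans more than 45 degrees) (angle between any of red_jar, yellow_jar, white_jar, black_jar's own z axis and vertical above 0.79 rad).
It also fails if it takes over 109 s, if anything falls off the work surface, if the arm or the gripper's body presses on something with over 40 N, if the wrist force passes 120 N, or if a joint passes its speed limit or range.

## Robot

A 6-joint arm with a two-finger parallel gripper is mounted at the origin on a cart in front of the work surface, level with it; the furniture and walls round the work are solid. World frame = base frame: x ahead of the robot, y to its left, z up, the work surface at z = 0. Lengths are in m, angles in degrees, forces in N, time in s.
With the tool pointing down it reaches from about 0.375 to 0.75 m from the base axis. Payload 9 kg.
Tool frame: the origin (TCP) lies where the fingers leave the gripper's body, on its centre line; the fingertips stand 73 mm ahead of it and the grasp point (between the pads) lies 54 mm ahead of it (robot.tip_reach is the distance from the TCP to the fingertips, in m); z points along the fingers, y is the line along which they close (so a half turn about z gives the same grasp; the last joint's range is limited). The gripper opens to 85 mm and grips with 20 to 120 N. Pads are 22 mm wide; open, the fingers measure 114 mm over their backs; the gripper's body (76 mm by 85 mm) begins 54 mm behind the grasp point. The pads swing forward as they close: fully open they stand 13 mm farther back than shut.
Start: joints at [-76.988, 5.964, 5.575, 89.605, 0, 77.527], TCP at [0.258, -0.542, 0.304] pointing down, gripper open.
Joint ranges: [-171.21, 171.21], [-48.23, 106.86], [-62.78, 66.21], [-105.2, 120.99], [-86.42, 89.51], [-180, 180]. Speed limits (degrees/s): [127.2, 127.2, 147.25, 180, 180, 180].

## Interface

Orientations are given as [roll, pitch, yaw] about the fixed x, y, z axes, in that order (R = Rz(yaw) Ry(pitch) Rx(roll)).
In Python, from plant import robot gives the robot as it stands. Calls block until the motion is done:
- robot.move_pose(position, orientation): joint-space move of the TCP to a pose.
- robot.line_to(position, vel=0.15, rotation=None, guard=None): straight line of the TCP; rotation=None keeps the orientation; vel is the mean speed in m/s. With guard (N) it stops when the force on the tool has changed by that much, and returns True; else False.
- robot.goto_joints(angles): joint-space move.
- robot.set_gripper(opening): finger opening in m; the grip force is fixed at half the most; returns when the fingers have stopped.
- robot.pause(seconds).
- robot.ik(position, orientation): joint angles nearest the present ones, or None.
- robot.observe(): the state.
- robot.grab_frame(name): name is "side" or "top"; returns the picture (420x560x3 uint8, blue, green, red); there is no depth.
- robot.get_calibration(name): a dict with "vertical_fov" (degrees; the focal length in pixels is half the picture's height over the tangent of half this angle, whatever the lens; pixels are square), "cx", "cy" (the principal point, pixels), "k1" (the pictures are not rectified: a ray, as slopes to the right and down, at radius r is drawn at 1 + k1 r^2 times it, then the intrinsics apply), "rvec" (rotation vector, rad) and "tvec" (3), from world to camera coordinates, as OpenCV has them. Camera axes: x right, y down, z forward; pixel columns grow to the right and rows downward; lengths in m; the calibration is good to about 2 mm. A picture is of the moment at which its call begins. get_calibration takes no time and is no camera call.
A pose or a line that the arm cannot do raises robot.IKError and nothing moves.
- robot.job_done(): hands the job in; it is judged then, once.
The state is a dict: "time": time; "q": joint angles; "qvel": joint speeds; "joint_torque": joint torques, N m; "tool_pos": TCP position; "tcp_rot": TCP orientation; "ft_force": force on the tool from outside, world axes, zero at the start; "torque": the same for the moment, N m; "gripper_width": finger opening in m; "gripper_force": force on a finger pad.
Only numpy, scipy, OpenCV 4.12 (cv2) and the standard library are available. Lean on these libraries where they do the work, as an engineer would, in place of code of your own. Each camera call takes 0.05 s, during which the arm holds its last target. There are 200 camera calls.

## Working session

There is one attempt and no reset: what is moved stays moved. The work goes in short steps, each a Python script; the robot and the scene stay as the last script left them, time stands still between calls to the robot, and variables do not carry over. Pictures are saved under pics/ and viewed, at most 14 in all, crops included, and the job is handed in when it is done.

```bash
mkdir -p pics && python3 - <<'E'
from plant import robot
import cv2
for n in("top","side"):
    cv2.imwrite(f"pics/{n}0.png",robot.grab_frame(n)); print(n,robot.get_calibration(n))
s=robot.observe();print(s["time"],s["tool_pos"],s["tcp_rot"],s["ft_force"],s["gripper_width"],robot.tip_reach)
E
```

```text
top {'vertical_fov': 48.4819279175597, 'cx': 278.78260188107157, 'cy': 204.48815667743196, 'k1': -0.08300100663882994, 'rvec': array([ 2.09246079, -2.14029848,  0.18813237]), 'tvec': array([-0.20095282,  0.62806663,  1.00634206])}
side {'vertical_fov': 51.39556291769758, 'cx': 281.9551572724677, 'cy': 218.48010505685392, 'k1': -0.029949193602574826, 'rvec': array([ 2.187596  ,  0.00523822, -0.00365107]), 'tvec': array([-0.62158744, -0.03640508,  1.15088137])}
0.1 [ 0.25812132 -0.54141054  0.3032261 ] [-1.79936443e+02 -1.43637147e-02  2.54853284e+01] [-0.38883286 -0.48574972  0.47196944] 0.08569348795338802 0.0726
```

View pics/top0.png

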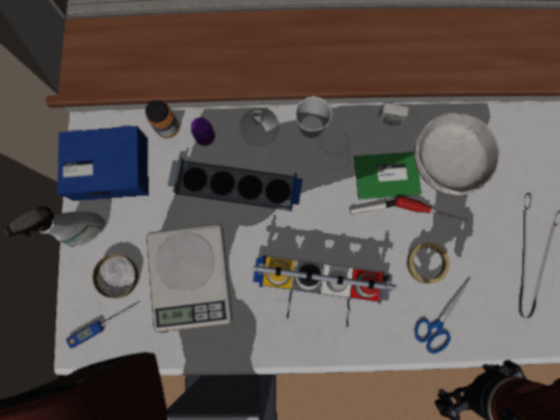

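View pics/side0.png

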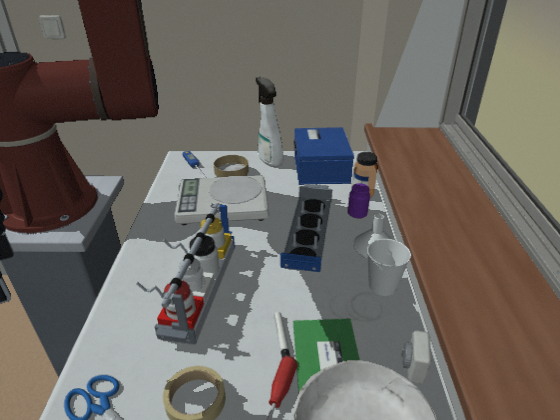

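Top view: carrier at about (322,280), with its blue end left (+y). From the blue end the order is yellow, black, white, red. The rack is at about (237,185) with its blue end right (-y). The wire rests are below the carrier, towards the robot. The side view agrees, and the purple decoy stands at (360,200). I'll zoom in next.

```bash
cat > h.py <<'E'
import numpy as np, cv2
from plant import robot
def cam(n):
    c=robot.get_calibration(n); f=210/np.tan(np.radians(c["vertical_fov"]/2))
    K=np.array([[f,0,c["cx"]],[0,f,c["cy"]],[0,0,1]]); R=cv2.Rodrigues(c["rvec"])[0]
    return K,np.array([c["k1"],0,0,0,0.]),R,np.array(c["tvec"]),c["rvec"]
def ray(n,uv):
    K,D,R,t,_=cam(n); p=cv2.undistortPoints(np.array(uv,float).reshape(-1,1,2),K,D)[:,0]
    d=np.c_[p,np.ones(len(p))]@R; return -R.T@t,d
def onz(n,uv,z):
    o,d=ray(n,uv); return o+d*((z-o[2])/d[:,2])[:,None]
def proj(n,P):
    K,D,R,t,rv=cam(n); return cv2.projectPoints(np.array(P,float).reshape(-1,1,3),rv,t,K,D)[0][:,0]
E
python3 - <<'E'
import cv2,numpy as np
im=cv2.imread("pics/top0.png")
def crop(x,y,w,h,k):return cv2.resize(im[y:y+h,x:x+w],None,fx=k,fy=k,interpolation=cv2.INTER_CUBIC)
g=lambda a:np.uint8(255*(a/255.)**.6)
cv2.imwrite("pics/c1.png",g(crop(245,230,160,110,5)))
cv2.imwrite("pics/c2.png",g(crop(165,145,145,80,5)))
im=cv2.imread("pics/side0.png")
cv2.imwrite("pics/c3.png",g(crop(130,180,210,160,3.75) if 0 else cv2.resize(im[180:340,130:340],(788,600),interpolation=cv2.INTER_CUBIC)))
E
```

```text
(no output)
```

View pics/c1.png

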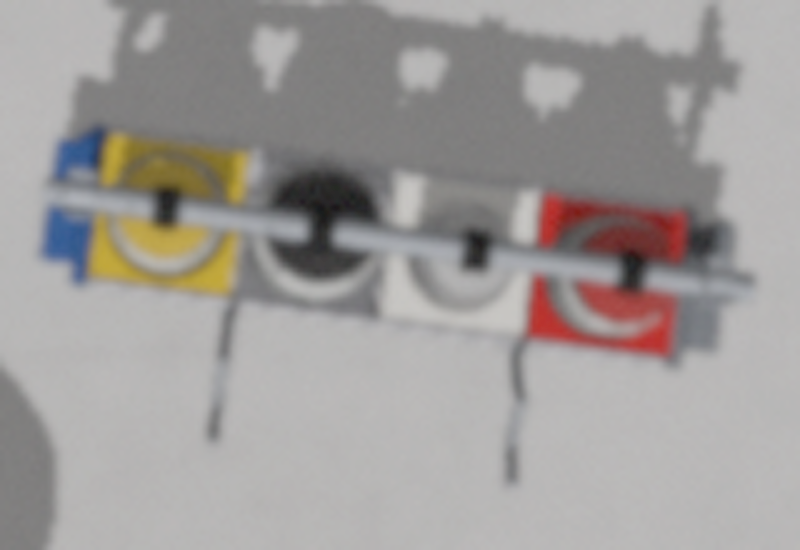

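View pics/c2.png

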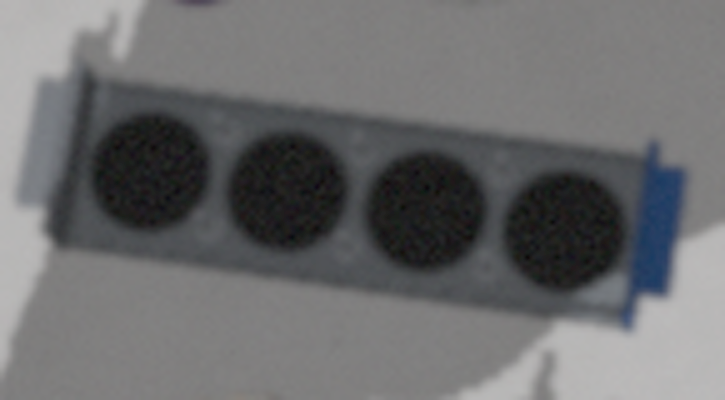

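View pics/c3.png

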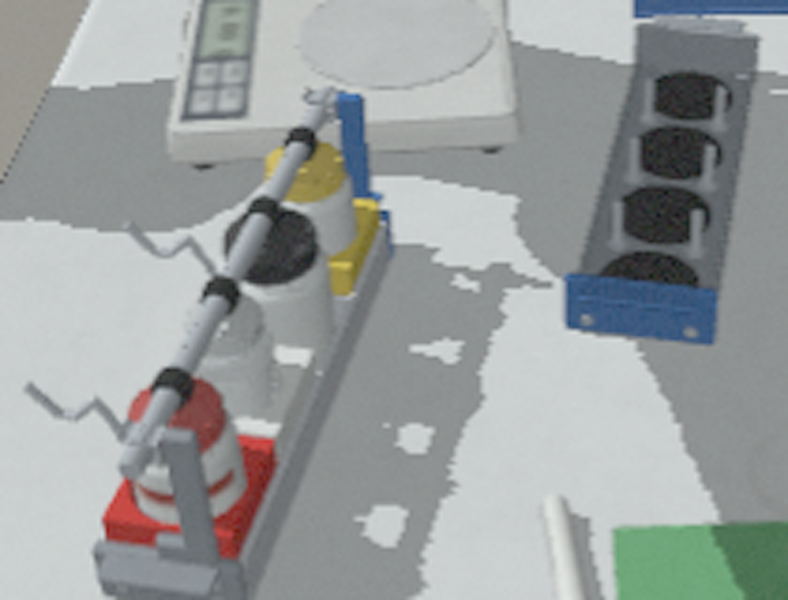

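The crops confirm the order: yellow, black, white, red from the carrier's blue end. Top rings are near crop pixels (166,207), (320,220), (476,250) and (632,271). The four rack discs are clear at (150,172), (287,190), (427,210) and (565,230). Next I'll measure.

```bash
python3 - <<'E'
from h import *
t=cv2.imread("pics/top0.png"); s=cv2.imread("pics/side0.png")
def blobs(im,mask,x0,y0,x1,y1,amin,amax=1e9):
    m=np.zeros(mask.shape,np.uint8); m[y0:y1,x0:x1]=mask[y0:y1,x0:x1]
    n,l,st,c=cv2.connectedComponentsWithStats(m*255)
    return [(c[i],st[i,4],st[i,2:4]) for i in range(1,n) if amin<st[i,4]<amax]
mx=t.max(2)
d=blobs(t,cv2.GaussianBlur(mx,(3,3),0)<45,170,160,300,215,150)
d.sort(key=lambda b:b[0][0]);print([(b[0].round(1),b[1],b[2]) for b in d])
P=onz("top",[b[0] for b in d],0.0085);print(P.round(4),np.linalg.norm(np.diff(P,axis=0),axis=1))
v=P[0]-P[-1];print("rack c",P.mean(0),"yaw",np.degrees(np.arctan2(-v[0],v[1])))
for lo in (38,60):
  r=[np.array(b[0]) for b in blobs(t,mx<lo,245,230,405,340,8,600)];print("dark top",[x.round(1) for x in r])
T=(np.array([[166,207],[320,223],[476,250],[632,271]])+.5)/5-.5+[245,230]
S=(np.array([[300,140],[262,211],[221,294],[174,384]])+.5)/3.75-.5+[130,180]
A=onz("top",T,.108);print("rings",A.round(4))
print("side",onz("side",S,.108).round(4))
o1,d1=ray("top",T);o2,d2=ray("side",S)
for a,b in zip(d1,d2):
    k=np.linalg.lstsq(np.c_[a,-b],o2-o1,rcond=None)[0];p,q=o1+k[0]*a,o2+k[1]*b
    print("tri",((p+q)/2).round(4),"gap",np.linalg.norm(p-q).round(4))
E_=(np.array([[46,192],[752,286]])+.5)/5-.5+[245,230]
B=onz("top",E_,.108);print("ends",B,np.linalg.norm(B[1]-B[0]),B.mean(0))
v=B[0]-B[1];print("yaw",np.degrees(np.arctan2(-v[0],v[1])))
# inserts (z=.048)
h=cv2.cvtColor(t,cv2.COLOR_BGR2HSV)
sat=(h[...,1]>150)&(h[...,2]>60)
for nm,m in(("yel",sat&(h[...,0]>18)&(h[...,0]<35)),("red",sat&((h[...,0]<8)|(h[...,0]>172)))):
    mm=np.zeros(m.shape,np.uint8);mm[235:320,250:400]=m[235:320,250:400]
    pts=cv2.findNonZero(mm);r=cv2.minAreaRect(pts);c=cv2.boxPoints(r);print(nm,r,onz("top",c,.048).round(4).tolist(),onz("top",[r[0]],.048).round(4))
E
```

```text
[(array([233.5, 184.4]), np.int32(3521), array([120,  48], dtype=int32))]
[[ 0.6849 -0.1063  0.0085]] []
rack c [ 0.68486731 -0.10627047  0.0085    ] yaw -0.0
dark top [array([309.1, 272.8]), array([278.1, 270.3]), array([384.8, 277.9]), array([339.9, 278.9]), array([371.1, 283. ])]
dark top [array([264.4, 258.6]), array([308.9, 272.5]), array([277.9, 270.1]), array([366.7, 279.3]), array([384.7, 278.1]), array([340. , 278.5])]
rings [[ 0.4704 -0.2105  0.108 ]
 [ 0.4621 -0.2755  0.108 ]
 [ 0.4492 -0.341   0.108 ]
 [ 0.4387 -0.4066  0.108 ]]
side [[ 0.4707 -0.2078  0.108 ]
 [ 0.4597 -0.273   0.108 ]
 [ 0.4501 -0.3403  0.108 ]
 [ 0.4397 -0.4044  0.108 ]]
tri [ 0.4707 -0.2104  0.1097] gap 0.001
tri [ 0.4612 -0.2756  0.1102] gap 0.0017
tri [ 0.4497 -0.3408  0.1084] gap 0.001
tri [ 0.4394 -0.4061  0.1095] gap 0.0016
ends [[ 0.47777075 -0.15963764  0.108     ]
 [ 0.43101419 -0.45716941  0.108     ]] 0.30118321032567086 [ 0.45439247 -0.30840352  0.108     ]
yaw -8.930885070919356
yel ((277.9599914550781, 272.27996826171875), (28.567115783691406, 28.00143051147461), 8.130102157592773) [[0.4448, -0.1732, 0.048], [0.5066, -0.1831, 0.048], [0.4961, -0.2467, 0.048], [0.4345, -0.2363, 0.048]] [[ 0.4704 -0.2099  0.048 ]]
red ((365.834716796875, 284.5456237792969), (28.82415008544922, 28.148584365844727), 7.765166282653809) [[0.4128, -0.3684, 0.048], [0.4744, -0.3798, 0.048], [0.464, -0.4437, 0.048], [0.4025, -0.4317, 0.048]] [[ 0.4383 -0.4058  0.048 ]]
```

```bash
cat >> h.py <<'E'
def frame(c,yaw):
    a=np.radians(yaw);M=np.array([[np.cos(a),-np.sin(a)],[np.sin(a),np.cos(a)]])
    return lambda x,y,z:np.r_[np.array(c)+M@[x,y],z]
CY=-9.1; car=frame([.4547,-.3082],CY)
def down(yaw): return [180,0,yaw]
def st():
    s=robot.observe();print("t",round(s["time"],1),"tcp",np.round(s["tool_pos"],4),"yaw",np.round(s["tcp_rot"],1),"F",np.round(s["ft_force"],1),"w",round(s["gripper_width"],4));return s
E
python3 - <<'E'
from h import *
t=cv2.imread("pics/top0.png");g=cv2.GaussianBlur(t.max(2),(5,5),0)
U=(np.array([[150,172],[287,190],[427,210],[565,230]])+.5)/5-.5+[165,145]
print([int(g[int(v),int(u)]) for u,v in U], [int(g[int(v),int(u)]) for u,v in (U[:-1]+U[1:])/2])
for k in(18,22,26,30,35):
    n,l,s_,c=cv2.connectedComponentsWithStats(np.uint8(g[155:220,170:305]<k))
    L=[c[i]+[170,155] for i in range(1,n) if 250<s_[i,4]<700]
    if len(L)==4:
        L=np.array(sorted(L,key=lambda p:p[0]));P=onz("top",L,.0085);v=P[0]-P[3];print(k,P.round(4).tolist(),P.mean(0),np.linalg.norm(np.diff(P,axis=0),axis=1),np.degrees(np.arctan2(-v[0],v[1])))
P=onz("top",U,.0085);v=P[0]-P[3];print("hand",P.round(4),P.mean(0),np.degrees(np.arctan2(-v[0],v[1])))
for y in(CY+90,CY-90): print(y,robot.ik(car(0,0,.26),down(y)))
y=min((CY+90,CY-90),key=lambda y:abs(robot.ik(car(0,0,.26),down(y))[5]) if robot.ik(car(0,0,.26),down(y)) is not None else 999)
robot.set_gripper(.05)
robot.move_pose(car(0,0,.26),down(y)); st()
print(robot.line_to(car(0,0,.173),vel=.08,guard=15)); st()
cv2.imwrite("pics/side1.png",cv2.resize(robot.grab_frame("side")[150:340,110:320],(663,600),interpolation=cv2.INTER_CUBIC))
E
```

```text
[8, 8, 8, 8] [33, 34, 33]
18 [[0.701, -0.0111, 0.0085], [0.6895, -0.0783, 0.0085], [0.6778, -0.1454, 0.0085], [0.6667, -0.2119, 0.0085]] [ 0.68374372 -0.11167374  0.0085    ] [0.06813473 0.06811295 0.06743473] -9.67139247688253
22 [[0.701, -0.0111, 0.0085], [0.6894, -0.0781, 0.0085], [0.678, -0.1453, 0.0085], [0.6668, -0.212, 0.0085]] [ 0.68380082 -0.1116154   0.0085    ] [0.06803844 0.06808526 0.06771369] -9.65504823653489
26 [[0.7015, -0.0101, 0.0085], [0.6896, -0.0783, 0.0085], [0.678, -0.1454, 0.0085], [0.667, -0.2121, 0.0085]] [ 0.68401777 -0.11145524  0.0085    ] [0.06913908 0.06812726 0.0675913 ] -9.692103238428528
30 [[0.7009, -0.0068, 0.0085], [0.6896, -0.0781, 0.0085], [0.678, -0.1451, 0.0085], [0.6669, -0.2118, 0.0085]] [ 0.68383351 -0.11044687  0.0085    ] [0.07216376 0.06800122 0.06755942] -9.404550808755294
hand [[ 0.7009 -0.0114  0.0085]
 [ 0.6901 -0.0783  0.0085]
 [ 0.6785 -0.1461  0.0085]
 [ 0.667  -0.2125  0.0085]] [ 0.68410465 -0.11207768  0.0085    ] -9.566133048925135
80.9 [-47.77643177  -3.15559343  -8.24240096  84.91319247   0.
  51.32356823]
-99.1 [ -47.77643177   -3.15559343   -8.24240096   84.91319247    0.
 -128.67643177]
t 1.7 tcp [ 0.4544 -0.3092  0.2602] yaw [180.    0.   80.8] F [-0.6 -0.4  0.7] w 0.0501
False
t 3.0 tcp [ 0.4549 -0.3085  0.1737] yaw [180.    0.   80.9] F [ 1.1  0.2 -0.6] w 0.05
```

View pics/side1.png

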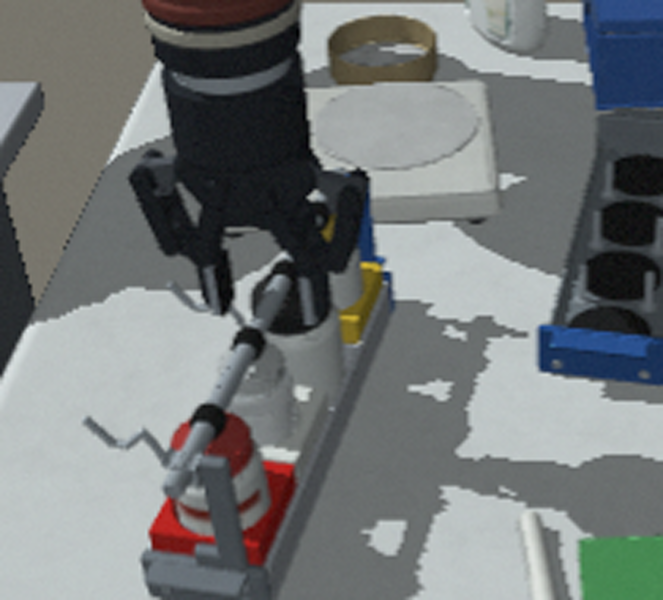

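The fingers straddle the bar at about (270,290), between the middle rings, with their tips above the lids. I'll close and pull.

```bash
python3 - <<'E'
from h import *
robot.set_gripper(0); s=st()
z=s["tool_pos"][2]
robot.line_to(car(-.032,0,z),vel=.04); st()
robot.line_to(car(-.078,0,z),vel=.08); st()
a=robot.grab_frame("side")[150:340,110:320];b=robot.grab_frame("top")[220:350,240:400]
cv2.imwrite("pics/m2.png",np.hstack([cv2.resize(a,(420,380)),cv2.resize(b,(380,380),interpolation=cv2.INTER_CUBIC)]))
E
```

```text
t 3.5 tcp [ 0.4547 -0.3083  0.1733] yaw [180.    0.   80.9] F [-1.4  0.4  3.1] w 0.0094
t 4.4 tcp [ 0.4232 -0.3032  0.1734] yaw [180.    0.   80.9] F [-0.5 -0.3 -0.2] w 0.0095
t 5.1 tcp [ 0.3779 -0.296   0.1735] yaw [180.    0.   80.9] F [-0.1 -0.5 -1. ] w 0.0095
```

View pics/m2.png

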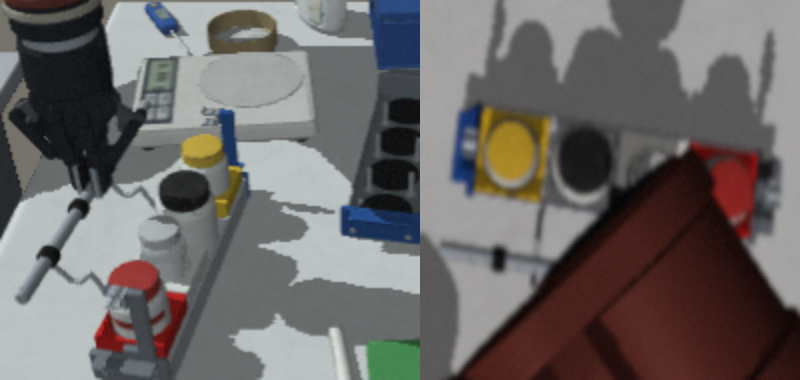

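The bar is free and held level over the rests (ring at 78,208 in the left panel), and all jars are standing. I'll lower it now.

```bash
python3 - <<'E'
from h import *
robot.line_to(car(-.078,0,.130),vel=.08)
print(robot.line_to(car(-.078,0,.116),vel=.02,guard=5)); s=st()
robot.set_gripper(.03); st()
robot.line_to(car(-.078,0,.24),vel=.15)
robot.move_pose(np.array([.45,-.05,.30]),down(80)); st()
t=robot.grab_frame("top");sd=robot.grab_frame("side")
cv2.imwrite("pics/top3.png",t);cv2.imwrite("pics/side3.png",sd)
a=sd[150:340,110:320];b=t[220:350,240:400]
cv2.imwrite("pics/m3.png",np.hstack([cv2.resize(a,(320,290),interpolation=cv2.INTER_CUBIC),cv2.resize(b,None,fx=3,fy=3,interpolation=cv2.INTER_CUBIC)[:290]]))
E
```

```text
True
t 6.5 tcp [ 0.3777 -0.2959  0.1194] yaw [180.    0.   80.9] F [-1.1  0.6  5.3] w 0.0094
t 6.8 tcp [ 0.3773 -0.2954  0.1185] yaw [-1.799e+02 -1.000e-01  8.090e+01] F [-0.  -0.3  0.8] w 0.03
t 8.8 tcp [ 0.4499 -0.0507  0.2993] yaw [-179.9    0.    80. ] F [-0.  -0.5 -0. ] w 0.0301
```

View pics/m3.png

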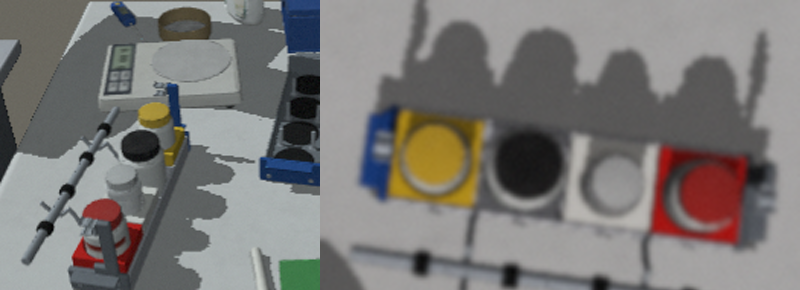

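The bar lies in both rests, with rings at right-panel (421,262), (511,275) and (600,284). The lids are clear. I'll check these numbers, then move the white jar.

```bash
cat >> h.py <<'E'
RY=-9.65; rack=frame([.6839,-.1118],RY)
SRC={"yellow":(99,.02,76),"black":(33,.006,90),"white":(-33,.036,60),"red":(-99,.020,76)}
PL={"yellow":-.102,"black":-.034,"white":.034,"red":.102}
def pick(n,dx=0,dy=0,zt=.128):
    y=SRC[n][0]/1e3
    robot.set_gripper(.085)
    robot.move_pose(car(dx,y+dy,.21),down(CY+90))
    print("guard",robot.line_to(car(dx,y+dy,zt),vel=.12,guard=12)); st()
    robot.set_gripper(0); st()
    robot.line_to(car(dx,y+dy,.235),vel=.12)
def place(n,zt=.128):
    z=zt+.008-SRC[n][1]
    robot.move_pose(rack(0,PL[n],z+.10),down(RY+90)); st()
    robot.line_to(rack(0,PL[n],z+.012),vel=.12)
    print("guard",robot.line_to(rack(0,PL[n],z-.003),vel=.02,guard=4)); st()
    robot.set_gripper(.085)
    robot.line_to(rack(0,PL[n],.22),vel=.15); st()
E
python3 - <<'E'
from h import *
def loc(P): # into carrier frame
    a=np.radians(CY);M=np.array([[np.cos(a),-np.sin(a)],[np.sin(a),np.cos(a)]]);return (P[:,:2]-[.4547,-.3082])@M
f=lambda L:(np.array(L)+.5)/3-.5+[240-320/3,220]
print("lids",loc(onz("top",f([[436,155],[529,167],[614,185],[711,190]]),.096)).round(4))
print("rings",loc(onz("top",f([[421,262],[511,275],[600,284]]),.054)).round(4))
pick("white")
cv2.imwrite("pics/s4.png",cv2.resize(robot.grab_frame("side")[100:340,110:400],(580,480)))
E
```

```text
lids [[-0.      0.098 ]
 [ 0.0006  0.0311]
 [-0.0039 -0.0305]
 [ 0.0017 -0.0995]]
rings [[-0.0773  0.0991]
 [-0.0776  0.0323]
 [-0.0752 -0.0333]]
guard False
t 11.5 tcp [ 0.4499 -0.341   0.1289] yaw [179.9   0.   80.9] F [-0.1 -0.3  0.8] w 0.085
t 11.9 tcp [ 0.4496 -0.3412  0.1289] yaw [1.80e+02 1.00e-01 8.09e+01] F [-2.1  0.9  5.2] w 0.0415
```

View pics/s4.png

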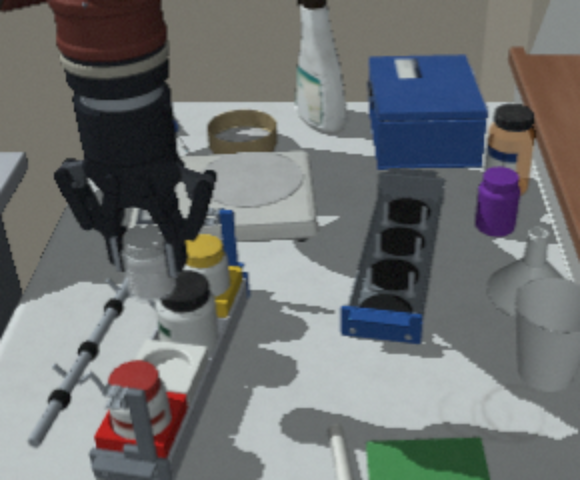

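The white jar is held upright at (150,260). I'll raise the travel height to clear the posts, then place it.

```bash
sed -i 's/robot.line_to(car(dx,y+dy,.235),vel=.12)/robot.line_to(car(dx,y+dy,zt+.15-SRC[n][1]),vel=.15)/; s/z+.10),down(RY/z+.137),down(RY/; s/z+.012),vel=.12/z+.012),vel=.15/; s/PL\[n\],.22),vel=.15/PL[n],.24),vel=.15/' h.py && python3 - <<'E'
from h import *
p=car(0,-.033,.25);robot.line_to(p)
place("white")
robot.move_pose(car(0,-.02,.27),down(CY+90))
cv2.imwrite("pics/s5.png",np.hstack([cv2.resize(robot.grab_frame("side")[100:340,250:450],(400,480)),cv2.resize(robot.grab_frame("top")[140:240,160:320],(400,250))[:,:400] if 0 else cv2.copyMakeBorder(cv2.resize(robot.grab_frame("top")[140:240,160:320],(400,250)),0,230,0,0,0)]))
E
```

```text
t 14.6 tcp [ 0.6893 -0.0795  0.2371] yaw [-180.     0.    80.3] F [ 0.6  0.1 -1.8] w 0.0412
guard True
t 16.2 tcp [ 0.6896 -0.0783  0.1009] yaw [-180.     0.    80.4] F [-0.2 -0.5  5.4] w 0.0415
t 17.8 tcp [ 0.6892 -0.0782  0.2387] yaw [-179.8   -0.    80.4] F [-0.4 -0.6  0.9] w 0.0851
```

View pics/s5.png

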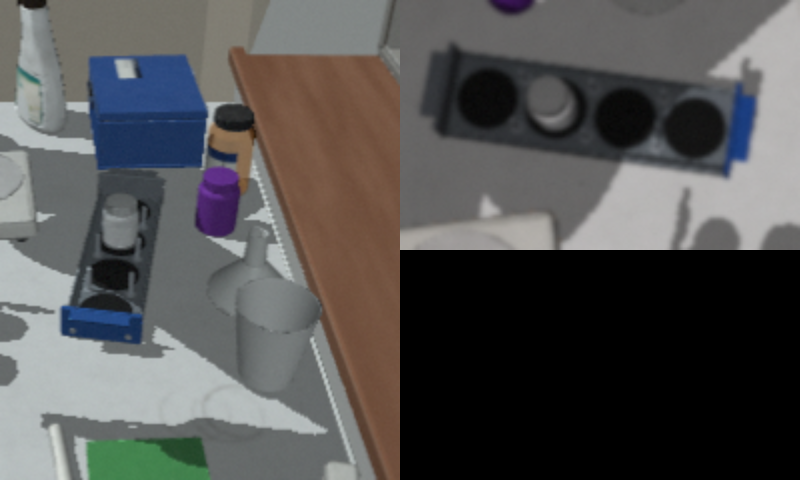

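White stands upright in the third place from blue (lid at 548,95). Next are red and yellow.

```bash
python3 - <<'E'
from h import *
a=np.radians(RY);M=np.array([[np.cos(a),-np.sin(a)],[np.sin(a),np.cos(a)]])
print("white lid",(onz("top",[[219.2,177.9]],.068)[:,:2]-[.6839,-.1118])@M)
for n in("red","yellow"):
    pick(n); w=robot.observe()["gripper_width"]
    if not .04<w<.056: raise SystemExit(n+" lost")
    place(n)
robot.move_pose(car(0,.033,.27),down(CY+90))
cv2.imwrite("pics/top6.png",robot.grab_frame("top"))
cv2.imwrite("pics/s6.png",np.hstack([cv2.resize(robot.grab_frame("side")[100:340,150:350],(400,480)),cv2.copyMakeBorder(cv2.resize(cv2.imread("pics/top6.png")[140:240,160:320],(400,250)),0,230,0,0,0)]))
st()
E
```

```text
white lid [[-0.00244788  0.03199127]]
guard False
t 20.7 tcp [ 0.4395 -0.4063  0.1291] yaw [1.799e+02 1.000e-01 8.090e+01] F [ 0.6 -0.3  0. ] w 0.0853
t 21.1 tcp [ 0.4394 -0.4065  0.1291] yaw [1.799e+02 1.000e-01 8.090e+01] F [-1.5  0.1  5.3] w 0.0488
t 23.9 tcp [ 0.7009 -0.0126  0.2531] yaw [180.    0.   80.3] F [-0.   1.1 -2.1] w 0.0488
guard True
t 25.4 tcp [ 0.701  -0.0112  0.1172] yaw [180.   -0.   80.4] F [-0.5  0.4  5.4] w 0.0489
t 26.8 tcp [ 0.7006 -0.0112  0.2387] yaw [-179.8   -0.    80.4] F [ 0.3  0.9 -0.7] w 0.0847
guard False
t 29.1 tcp [ 0.4708 -0.2106  0.1287] yaw [180.    0.   80.9] F [ 0.3 -0.8  0. ] w 0.0848
t 29.5 tcp [ 0.4707 -0.2108  0.1292] yaw [1.799e+02 1.000e-01 8.090e+01] F [-1.7  0.2  6.5] w 0.0492
t 31.3 tcp [ 0.666  -0.2123  0.2523] yaw [-179.9   -0.    80.4] F [-0.1  0.1 -1.1] w 0.0494
guard True
t 32.9 tcp [ 0.6668 -0.2123  0.1173] yaw [180.    0.   80.4] F [-0.8 -0.3  4.3] w 0.049
t 34.3 tcp [ 0.6664 -0.2122  0.2386] yaw [-1.798e+02 -1.000e-01  8.030e+01] F [-0.7  0.3 -0.3] w 0.0853
t 35.2 tcp [ 0.4608 -0.2753  0.2696] yaw [-180.   -0.   81.] F [-0.1 -1.  -0.4] w 0.0851
```

View pics/s6.png

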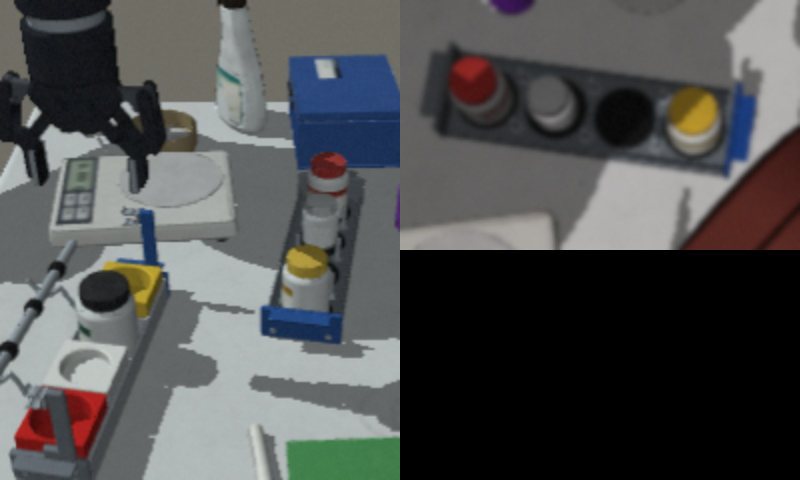

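Red, white and yellow stand upright in places 4, 3 and 1 from blue. Black is next.

```bash
python3 - <<'E'
from h import *
pick("black",dy=-.001); w=robot.observe()["gripper_width"]
if not .05<w<.064: raise SystemExit("lost")
place("black")
robot.move_pose([.40,-.15,.33],down(80)); robot.goto_joints([-76.988,5.964,5.575,89.605,0,77.527]); st()
t=robot.grab_frame("top");s=robot.grab_frame("side");cv2.imwrite("pics/top7.png",t)
cv2.imwrite("pics/s7.png",np.hstack([cv2.resize(s[100:340,150:350],(375,450)),cv2.resize(t[150:320,165:405],None,fx=1.75,fy=2.647,interpolation=cv2.INTER_CUBIC) if 0 else np.vstack([cv2.resize(t[155:220,170:305],(420,202),interpolation=cv2.INTER_CUBIC),cv2.resize(t[250:330,245:405],(420,248)[:1]+(248,),interpolation=cv2.INTER_CUBIC)])]))
E
```

```text
guard False
t 36.6 tcp [ 0.4602 -0.2771  0.1291] yaw [1.799e+02 1.000e-01 8.090e+01] F [-0.  -0.9  0. ] w 0.0851
t 37.0 tcp [ 0.4603 -0.2772  0.1296] yaw [1.799e+02 1.000e-01 8.090e+01] F [-1.1  0.   8. ] w 0.0569
t 39.1 tcp [ 0.6776 -0.1461  0.2668] yaw [-180.     0.    80.3] F [-0.1 -0.3 -0.6] w 0.0571
guard True
t 40.7 tcp [ 0.6782 -0.1454  0.1316] yaw [180.    0.   80.4] F [-0.3 -0.8  4.6] w 0.0571
t 42.0 tcp [ 0.6778 -0.1452  0.2387] yaw [-179.8   -0.    80.4] F [-0.6 -0.1 -0.6] w 0.0849
t 44.6 tcp [ 0.2591 -0.5409  0.3043] yaw [180.   -0.   25.6] F [ 0.4 -0.4 -0.4] w 0.085
```

View pics/s7.png

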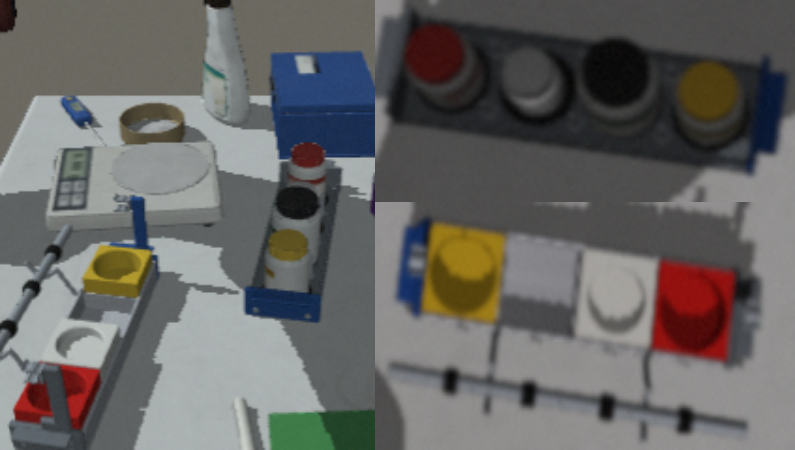

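All four jars stand upright in the rack. Lids in the upper right panel are red (437,53), white (532,76), black (616,72) and yellow (709,90), and the bar is in both rests. One numeric check, then I'll hand in.

```bash
python3 - <<'E'
from h import *
a=np.radians(RY);M=np.array([[np.cos(a),-np.sin(a)],[np.sin(a),np.cos(a)]])
ok=True
for u,v,z,y in((437,53,.084,.102),(532,76,.068,.034),(616,72,.098,-.034),(709,90,.084,-.102)):
    p=((onz("top",[[(u-375+.5)/3.111-.5+170,(v+.5)/3.111-.5+155]],z)[0,:2]-[.6839,-.1118])@M)-[0,y];print(p.round(4));ok&=abs(p).max()<.008
if ok: print(robot.job_done())
E
```

```text
[-0.0014 -0.0035]
[-0.0049 -0.0046]
[-0.0002 -0.0011]
[-0.0005 -0.0001]
the job is handed in; nothing more can be done
None
```

The job is handed in at about 45 s of the 109 s allowed: the bar lies in both rests and the jars stand upright in the rack as yellow, black, white, red from its blue end. In the last pictures each lid is within 5 mm of its place's centre; the judge's verdict was not returned.

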